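Riddle the drill-press sweepings and tip out the wooden discs

ROBOT

A 6-joint arm with a two-finger parallel gripper is mounted at the origin on the work surface. World frame = base frame: x ahead of the robot, y to its left, z up, the work surface at z = 0. Lengths are in m, angles in rad, forces in N, time in s.
With the tool pointing down it reaches from about 0.375 to 0.9 m from the base axis. Payload 3.1 kg.
Tool frame: the origin (TCP) lies at the centre of the arm's flange, where the gripper is bolted on; the fingertips stand 173 mm ahead of it and the grasp point (between the pads) lies 155 mm ahead of it (tip_extent is the distance from the TCP to the fingertips, in m); z points along the fingers, y is the direction in which the jaws open and shut (so a half turn about z gives the same grasp; the last joint's range is limited). The gripper opens to 85 mm and grips with 20 to 120 N. Pads are 22 mm wide; open, the fingers measure 114 mm over their backs; the gripper's body (76 mm by 85 mm) begins 54 mm behind the grasp point. The pads swing forward as they close: fully open they stand 13 mm farther back than shut.
Start: joints at [-0.178, 0.527, 1.433, -0, 1.181, -0.178], TCP at [0.625, 0, 0.405] pointing down, gripper open.
Joint ranges: [-3.08, 3.08], [-0.75, 2.2], [0.22, 2.44], [-1.43, 4.57], [0, 2.65], [-2.85, 2.85]. Speed limits (rad/s): [2.79, 2.79, 3.14, 3.14, 3.14, 3.14].

INTERFACE

Orientations are given as a unit quaternion [x, y, z, w].
In Python, from station import sense, snapshot, sign_off, tip_extent gives the robot as it stands. The module is installed in compiled form; this text tells all that it offers.
- The arm moves only by the tool servo_tool, never from a script. Its argument "rows" is a list of rows, each a list of 3 entries, a list of its own where there are three numbers: the shift along the tool's x, y, z in mm, then the turn about the tool's z in degrees, then the opening, from -1 (shut) to 1 (fully open), so that 0 is half open. A call has 1 to 8 rows; each row is the pose to reach, as a shift and turn from the pose measured when the call began, along the tool's axes at that moment; what a row does not reach only later rows make up. A row lasts 1/10 s, in which the tool goes at most 50 mm and 8.59 degrees, less where a joint would pass 70% of its speed; a pose out of reach is approached as far as the arm can. A call with a gripper value outside its range is refused whole. The fingers move at their own pace and stop on an object; "force" is the grip in N (left out, the last holds). Time passes only in rows, so rows that repeat a pose let the fingers close. It gives the time, the measured TCP pose, the force and the opening at its end, in the units of the state.
- sense(): the state, without advancing time (a new reading comes with each control period).
- snapshot(name): name is "scene" or "side" or "wrist"; returns a dict with "image" (480x640x3 uint8, blue, green, red), "z_map" (480x640 float32, m along the optical axis (not along the pixel's ray), 0 where there is no reading), "vertical_fov" (degrees; the focal length in pixels is half the picture's height over the tangent of half this angle, whatever the lens; pixels are square), "cx", "cy" (the principal point, pixels), "cam_to_world" (4x4, takes a point from camera to world coordinates). Camera axes: x right, y down, z forward; pixel columns grow to the right and rows downward; lengths in m; the calibration is good to about 2 mm. The wrist camera is an equidistant fisheye: a pixel r from the principal point sees the ray r / f radians off the axis. A picture is of the moment at which its call begins.
- sign_off(): hands the job in, once; it reports no verdict.
The state is a dict: "t": time; "q": joint angles; "qd": joint speeds; "tau": joint torques, N m; "tcp_pos": TCP position; "tool_rot": TCP orientation; "force": force on the tool from outside, world axes, zero at the start; "ft_torque": the same for the moment, N m; "finger_gap": opening from 0.0 (shut) to 1.0 (fully open).
Only numpy, scipy, OpenCV 4.12 (cv2) and the standard library are available. Lean on these libraries where they do the work, as an engineer would, in place of code of your own. Each camera call takes 0.05 s, during which the arm holds its last target. There are 200 camera calls.

TASK

The slatted basket holds wooden discs mixed with short steel rod ends. Shake it along its rails by the handle until every rod end has dropped through into the catch tray underneath, then lift the handle to tip all the discs over the far lip into the box, and lower the basket back down fully and let go. Do not touch the discs or rod ends with the gripper, and leave the brush, log and jar alone.

Things in the scene. Friction and masses are not known exactly. Their poses are not given: they have to be found in the camera images.
- rig: Fixed wooden bench riddle, 314 wide (y) x 214 deep (x), corner posts 72 high. Origin: on the table under its middle; +x points from the handle side to the box, y runs along its two steel rails. A carriage slides on the rails and carries the slatted basket. The handle stands out on the -x side.
- tray_in (a point): Middle of the floor of the plywood catch tray under the basket, fixed to the rig, 4 mm above the table; inside 192 (x) x 252 (y), walls 35 high. Axes of the rig.
- basket_floor (a point): Middle of the basket's floor, slat tops, 78 above the table. Inside 150 (x) x 138 (y), side and handle-side walls rise 44 above this. Four wooden slats along x, 12 wide, at y = -45, -15, 15, 45 from here; between them and along the side walls are 18 mm open slots. The box side has no wall, only an aluminium lip rising at 10 degrees. Axes of the basket.
- handle (a point): Centre of the basket's handle: a wooden roller, 22 diameter, 34 long along y, flat free ends, on a steel stem 12 wide that stands it 69 mm off the basket wall. Basket down and in mid-slide: (-150, 0, 100) from the rig's origin. It can be pinched on its flat ends from above and then pivots between the fingers as the basket tips. Axes of the basket.
- carriage (a joint): Slide of carriage and basket along the rig's y: 0 in the middle (start), stops at -0.03 and +0.03 m; about 1 N of friction. The rod ends lie on the slats and roll off into the slots when the basket is moved briskly back and forth, e.g. +-26 mm at 0.25 m/s.
- basket (a joint): Tipping angle of the basket about its hinge, which runs along y at x = 105, z = 72 from the rig's origin (basket handle 257 mm from it). 0 is down, level; grows as the handle is lifted; stop at 1.2 rad. About 3 N at the handle lifts it; let go, it falls back down. The discs slide out at 0.4 to 1.0 rad.
- box: Fixed open plywood box for the discs just beyond the basket's lip, 130 (x) x 236 (y), walls 6 thick: near wall 45 high, sides 60, far wall 85, floor 5 thick. Origin: centre of its underside. The basket tips into it wherever the carriage stands on its rails.
- brush: Bystander: loose hand brush on the table. Origin: centre of its underside.
- log: Bystander: loose upright piece of log, 66 diameter, 70 high. Origin: centre of its underside.
- jar: Bystander: loose glass jar with thin dowels in it, 72 diameter, about 156 high. Origin: centre of its underside.
- disc0: Loose wooden disc, dark bark edge and pale faces, 46 diameter, 24 thick, about 28 g; at the start it lies flat in the basket. Origin: centre of its underside.
- disc0_center (a point): Centre of disc0.
- disc1: Loose wooden disc, dark bark edge and pale faces, 46 diameter, 24 thick, about 28 g; at the start it lies flat in the basket. Origin: centre of its underside.
- disc1_center (a point): Centre of disc1.
- disc2: Loose wooden disc, dark bark edge and pale faces, 46 diameter, 24 thick, about 28 g; at the start it lies flat in the basket. Origin: centre of its underside.
- disc2_center (a point): Centre of disc2.
- bit0: Loose steel rod end, 12 diameter, 12 long, about 11 g; at the start it lies on its round side on a slat of the basket. Origin: on its round side, at mid-length, where it touches the slat at the start; its x axis is its length.
- bit0_center (a point): Centre of bit0.
- bit1: Loose steel rod end, 12 diameter, 12 long, about 11 g; at the start it lies on its round side on a slat of the basket. Origin: on its round side, at mid-length, where it touches the slat at the start; its x axis is its length.
- bit1_center (a point): Centre of bit1.
- bit2: Loose steel rod end, 12 diameter, 12 long, about 11 g; at the start it lies on its round side on a slat of the basket. Origin: on its round side, at mid-length, where it touches the slat at the start; its x axis is its length.
- bit2_center (a point): Centre of bit2.
- bit3: Loose steel rod end, 12 diameter, 12 long, about 11 g; at the start it lies on its round side on a slat of the basket. Origin: on its round side, at mid-length, where it touches the slat at the start; its x axis is its length.
- bit3_center (a point): Centre of bit3.
Mind the look-alikes: they are no part of the job. What is shaped like the disc2 but blue is not meant. What is shaped like the disc1 but yellow is not meant.

How it is judged:
On the way, in this order (a step that is already met when the one before it is completed fails the run):
1. every rod end has dropped through into the catch tray while the basket is down and the discs are still in it (x of bit0_center in the frame of rig between -0.098 and 0.098 m and y of bit0_center in the frame of rig between -0.128 and 0.128 m and z of bit0_center in the frame of rig between 0 and 0.035 m and x of bit1_center in the frame of rig between -0.098 and 0.098 m and y of bit1_center in the frame of rig between -0.128 and 0.128 m and z of bit1_center in the frame of rig between 0 and 0.035 m and x of bit2_center in the frame of rig between -0.098 and 0.098 m and y of bit2_center in the frame of rig between -0.128 and 0.128 m and z of bit2_center in the frame of rig between 0 and 0.035 m and x of bit3_center in the frame of rig between -0.098 and 0.098 m and y of bit3_center in the frame of rig between -0.128 and 0.128 m and z of bit3_center in the frame of rig between 0 and 0.035 m and x of disc0_center in the frame of rig between -0.08 and 0.11 m and y of disc0_center in the frame of rig between -0.11 and 0.11 m and z of disc0_center in the frame of rig between 0.075 and 0.14 m and x of disc1_center in the frame of rig between -0.08 and 0.11 m and y of disc1_center in the frame of rig between -0.11 and 0.11 m and z of disc1_center in the frame of rig between 0.075 and 0.14 m and x of disc2_center in the frame of rig between -0.08 and 0.11 m and y of disc2_center in the frame of rig between -0.11 and 0.11 m and z of disc2_center in the frame of rig between 0.075 and 0.14 m and value of joint basket below 0.12 rad), for 0.2 s.
2. all three discs are in the box (x of disc0_center in the frame of box between -0.062 and 0.062 m and y of disc0_center in the frame of box between -0.115 and 0.115 m and z of disc0_center in the frame of box between 0 and 0.065 m and x of disc1_center in the frame of box between -0.062 and 0.062 m and y of disc1_center in the frame of box between -0.115 and 0.115 m and z of disc1_center in the frame of box between 0 and 0.065 m and x of disc2_center in the frame of box between -0.062 and 0.062 m and y of disc2_center in the frame of box between -0.115 and 0.115 m and z of disc2_center in the frame of box between 0 and 0.065 m), for 0.2 s.
At the end, for the whole second after the job is handed in: All four rod ends lie in the catch tray (centres within its walls, below their 35 mm tops), all three discs lie in the box (centres within its walls, less than 65 mm above its underside), the basket is back down (within 0.06 rad) and everything is at rest (all of step 2 and x of bit0_center in the frame of rig between -0.098 and 0.098 m and y of bit0_center in the frame of rig between -0.128 and 0.128 m and z of bit0_center in the frame of rig between 0 and 0.035 m and x of bit1_center in the frame of rig between -0.098 and 0.098 m and y of bit1_center in the frame of rig between -0.128 and 0.128 m and z of bit1_center in the frame of rig between 0 and 0.035 m and x of bit2_center in the frame of rig between -0.098 and 0.098 m and y of bit2_center in the frame of rig between -0.128 and 0.128 m and z of bit2_center in the frame of rig between 0 and 0.035 m and x of bit3_center in the frame of rig between -0.098 and 0.098 m and y of bit3_center in the frame of rig between -0.128 and 0.128 m and z of bit3_center in the frame of rig between 0 and 0.035 m and value of joint basket below 0.06 rad and linear speed of each of disc0, disc1, disc2, bit0, bit1, bit2, bit3 below 0.03 m/s and velocity of joint basket between -0.05 and 0.05 rad/s); the robot touches nothing.
It fails at once if the gripper touches a disc or a rod end (contact force between the fingers and disc0 above 1 N or contact force between the fingers and disc1 above 1 N or contact force between the fingers and disc2 above 1 N or contact force between the fingers and bit0 above 1 N or contact force between the fingers and bit1 above 1 N or contact force between the fingers and bit2 above 1 N or contact force between the fingers and bit3 above 1 N).
It fails at once if the brush, log or jar is moved more than 40 mm or tipped over (distance of any of brush, log, jar from where it was at the start of the episode above 0.04 m or angle between any of brush, log, jar's own z axis and vertical above 0.5 rad).
It also fails if it takes over 45 s, if anything falls off the work surface, if the arm or the gripper's body presses on something with over 40 N, if the wrist force passes 120 N, or if a joint passes its speed limit or range.

## Working session

There is one attempt and no reset: what is moved stays moved. The work goes in short steps, Python scripts to look and compute and a tool call to move; the robot and the scene stay as the last step left them, time stands still between calls to the robot, and variables do not carry over. Pictures are saved under pics/ and viewed, about 8 in all and at most 12, crops included, and the job is handed in when it is done.

Besides the shell and the picture viewer there is one more tool, called after "Emit:" as a command line: name --argument value ..., lists and objects as JSON in quotes. servo_tool: Moves the arm, as the interface text tells. Its arguments: {"type":"object","properties":{"rows":{"type":"array"},"force":{"type":"number"}},"required":["rows"]}

```bash
mkdir -p pics
cat > h.py <<'E'
import numpy as np, cv2
from station import *
def snap(n,f=None):
    s=snapshot(n)
    if f: cv2.imwrite('pics/'+f,s['image'])
    return s
def cloud(s):
    h,w=s['z_map'].shape; f=h/2/np.tan(np.radians(s['vertical_fov'])/2)
    v,u=np.mgrid[:h,:w]; z=s['z_map']
    P=np.stack([(u-s['cx'])/f*z,(v-s['cy'])/f*z,z,np.ones_like(z)],-1)@np.array(s['cam_to_world']).T
    P=P[...,:3]; P[z==0]=np.nan
    return P
E
python3 - <<'E'
from h import *
for n in ('scene','side'):
    s=snap(n,n+'1.png'); np.save(n+'1.npy',cloud(s)); print(n,np.round(s['cam_to_world'],3).tolist())
s=sense(); print(s['t'],s['tcp_pos'],s['tool_rot'],s['finger_gap'])
E
```

```text
scene [[-0.637, 0.654, -0.409, 1.214], [0.771, 0.547, -0.326, 0.521], [0.011, -0.523, -0.852, 1.455], [0.0, 0.0, 0.0, 1.0]]
side [[0.804, -0.35, 0.481, -0.019], [-0.595, -0.473, 0.649, -0.835], [0.0, -0.808, -0.589, 0.838], [0.0, 0.0, 0.0, 1.0]]
0.1 [6.24695935e-01 7.50927458e-05 4.03832179e-01] [ 7.07091766e-01  7.07121118e-01 -5.69213528e-04 -7.97412328e-04] 0.9950892498800576
```

View pics/scene1.png

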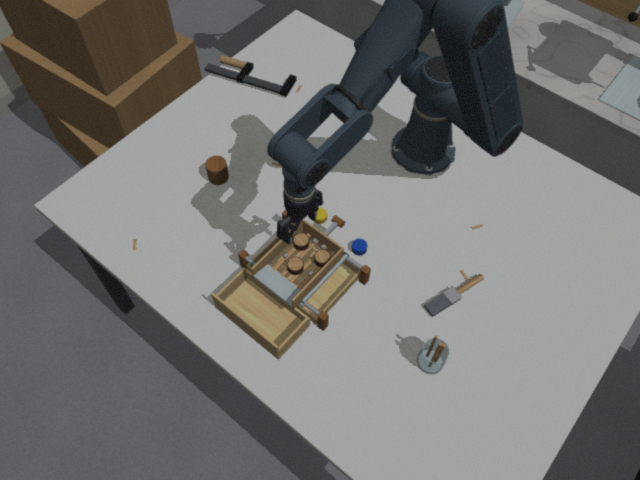

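View pics/side1.png

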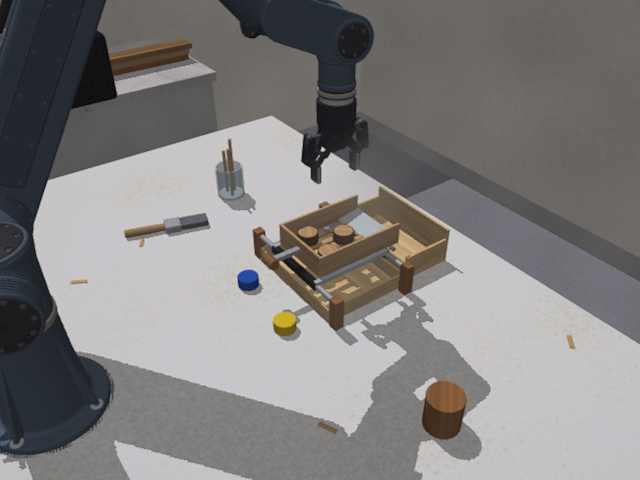

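The scene view shows the rig at about (300,265), the box beyond it at (260,310), and the handle roller at about (337,221). The discs are inside the basket, and the blue (360,247) and yellow (320,215) look-alikes are on the table. In the side view the handle is near (270,257). I'll measure these and crop them.

Run:
```python
from h import *
a=cv2.imread('pics/scene1.png')[190:360,200:390]; b=cv2.imread('pics/side1.png')[180:330,230:460]
cv2.imwrite('pics/c1.png',np.hstack([cv2.resize(a,(447,400),interpolation=2),cv2.resize(b,(353,400),interpolation=2)]))
# topdown orthographic height map from both clouds
for n in('scene','side'):
    P=np.load(n+'1.npy'); I=cv2.imread(f'pics/{n}1.png')
    x,y,z=P[...,0],P[...,1],P[...,2]
    m=(z>.09)&(z<.118)&(x>.3)&(x<.9)&(abs(y)<.4)
    hsv=cv2.cvtColor(I,cv2.COLOR_BGR2HSV)
    print(n, m.sum())
    # post tops
    nb,lab,st,ce=cv2.connectedComponentsWithStats(((z>.066)&(z<.076)&(x>.3)&(x<1.1)&(abs(y)<.5)).astype('uint8'))
    for i in range(1,nb):
        if st[i,4]>15: print('z72',ce[i].round(),st[i,4],np.round(np.nanmedian(P[lab==i],0),4))
    nb,lab,st,ce=cv2.connectedComponentsWithStats(m.astype('uint8'))
    for i in range(1,nb):
        if st[i,4]>8: print('z100',ce[i].round(),st[i,4],np.round(np.nanmedian(P[lab==i],0),4))
```

```text
scene 1592
z72 [216. 163.] 236 [ 0.522  -0.4338  0.0702]
z72 [284. 213.] 21 [ 0.5259 -0.1496  0.071 ]
z72 [309. 249.] 39 [ 0.5761 -0.0121  0.0735]
z72 [245. 255.] 68 [ 0.7046 -0.1427  0.0705]
z72 [287. 257.] 38 [ 0.634  -0.0415  0.0744]
z72 [322. 281.] 245 [0.6303 0.0778 0.0701]
z72 [270. 267.] 16 [ 0.6884 -0.0609  0.0734]
z72 [365. 269.] 60 [0.5235 0.1468 0.0707]
z72 [283. 274.] 42 [ 0.6841 -0.0152  0.074 ]
z72 [234. 314.] 23 [ 0.8545 -0.0329  0.0708]
z72 [323. 315.] 67 [0.7073 0.1459 0.0706]
z72 [253. 330.] 28 [0.8549 0.033  0.0712]
z72 [423. 355.] 18 [0.6328 0.412  0.0716]
z72 [432. 364.] 20 [0.6334 0.4415 0.0702]
z100 [317. 234.] 638 [ 0.538  -0.0202  0.1024]
z100 [267. 257.] 198 [ 0.6876 -0.0706  0.105 ]
z100 [322. 257.] 217 [0.5845 0.0403 0.101 ]
z100 [317. 278.] 270 [0.646  0.0738 0.1043]
z100 [295. 264.] 222 [ 6.499e-01 -2.000e-04  1.008e-01]
side 3088
z72 [235. 166.] 30 [0.6295 0.4377 0.07  ]
z72 [220. 167.] 24 [0.5937 0.4578 0.0714]
z72 [229. 176.] 88 [0.5874 0.3999 0.0715]
z72 [414. 214.] 268 [ 0.8484 -0.0173  0.0709]
z72 [323. 204.] 40 [0.703  0.1469 0.0726]
z72 [328. 224.] 52 [0.663  0.0709 0.0712]
z72 [258. 231.] 85 [0.5187 0.1422 0.072 ]
z72 [275. 245.] 122 [0.5209 0.0749 0.0694]
z72 [391. 247.] 25 [ 0.7141 -0.0836  0.0741]
z72 [334. 272.] 895 [ 0.5287 -0.077   0.0699]
z72 [405. 265.] 117 [ 0.6993 -0.1468  0.0716]
z72 [445. 397.] 1073 [ 0.5168 -0.4386  0.0705]
z100 [318. 220.] 986 [0.6083 0.0683 0.1034]
z100 [342. 232.] 298 [ 0.6416 -0.0075  0.1023]
z100 [324. 250.] 1628 [ 0.5365 -0.0719  0.105 ]
z100 [326. 248.] 164 [ 0.5765 -0.0348  0.1033]
```

View pics/c1.png

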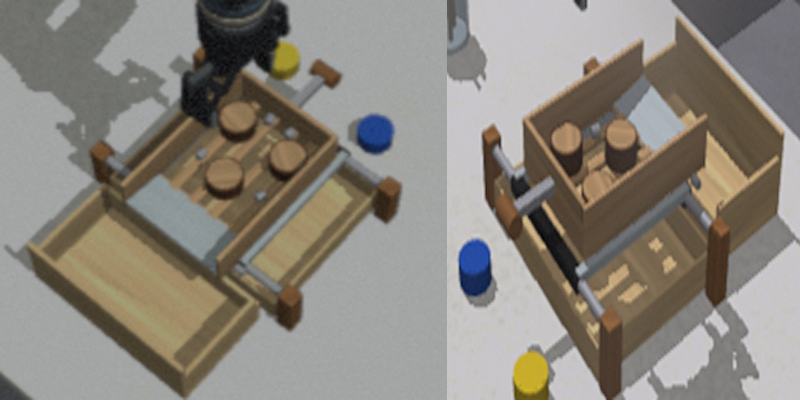

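The crop confirms the handle roller (scene ≈(337,221), side ≈(268,257)), three brown discs and four rod ends on the slats. Next I'll measure the roller accurately.

Run:
```python
from h import *
for n in('scene','side'):
    P=np.load(n+'1.npy'); x,y,z=P[...,0],P[...,1],P[...,2]
    m=(x>.44)&(x<.482)&(abs(y)<.05)&(z>.08)&(z<.125); Q=P[m]
    print(n,len(Q),np.percentile(Q,[1,50,99],axis=0).round(4).tolist())
    v,u=np.nonzero(m); print(u.min(),u.max(),v.min(),v.max())
    t=Q[Q[:,2]>.105]; print('top',t.mean(0).round(4),t[:,1].min(),t[:,1].max())
    # basket wall rear face & rails direction: side walls tops z~.122
    m=(z>.119)&(z<.125)&(x>.5)&(x<.72)&(abs(y)<.1); 
    for sg in(1,-1):
        W=P[m&(y*sg>.06)]; 
        if len(W)>20: print('wall',sg,len(W),np.polyfit(W[:,0],W[:,1],1).round(4),W[:,0].min().round(3),W[:,0].max().round(3))
```

```text
scene 109 [[0.4537, -0.0165, 0.0924], [0.4673, 0.0032, 0.1062], [0.4804, 0.0194, 0.1151]]
332 345 215 227
top [0.4652 0.0021 0.1087] -0.01658625510632883 0.020138340169085556
wall 1 115 [-0.0008  0.0721] 0.534 0.718
wall -1 60 [-0.0392 -0.0456] 0.531 0.717
side 226 [[0.4506, -0.0169, 0.0922], [0.46, -0.0051, 0.1068], [0.4812, 0.0195, 0.1144]]
261 279 252 269
top [ 4.622e-01 -4.000e-04  1.094e-01] -0.01785726724185266 0.020997303912376974
wall 1 227 [-0.005   0.0735] 0.531 0.718
wall -1 265 [-0.0202 -0.0606] 0.53 0.72
```

Handle centre ≈ (0.463, 0.001, 0.100), and rig yaw ≈ 0. I'll turn the gripper 90° so the jaws close along y, and move over the handle.

Emit:
servo_tool --rows '[[[0,-20,0],8.5,1],[[0,-40,0],17,1],[[0,-60,0],25.5,1],[[0,-80,0],34,1],[[0,-100,10],42.5,1],[[0,-120,20],51,1],[[0,-140,30],59.5,1],[[1,-162,40],68,1]]' --force 40

```text
t: 0.9
tcp_pos: [0.4618, 0.0011, 0.3637]
tool_rot: [0.982, 0.188, -0.001, -0.0]
force: [0.4, 0.4, 0.4]
finger_gap: 0.996
```

Emit:
servo_tool --rows '[[[0,0,0],8.5,1],[[0,0,0],17,1],[[0,0,0],22,1],[[0,0,0],22,1]]'

```text
t: 1.3
tcp_pos: [0.4617, 0.0011, 0.3635]
tool_rot: [1.0, -0.003, -0.001, -0.0]
force: [-0.4, -0.2, 0.4]
finger_gap: 0.994
```

Run:
```python
from h import *
from scipy.spatial.transform import Rotation as R
s=sense(); print(s['t'],s['tcp_pos'],R.from_quat(s['tool_rot']).as_matrix().round(3))
w=snap('wrist','w1.png')
```

```text
1.3 [0.46165915 0.0010864  0.36347469] [[ 1.    -0.006 -0.003]
 [-0.006 -1.     0.   ]
 [-0.003 -0.    -1.   ]]
```

View pics/w1.png

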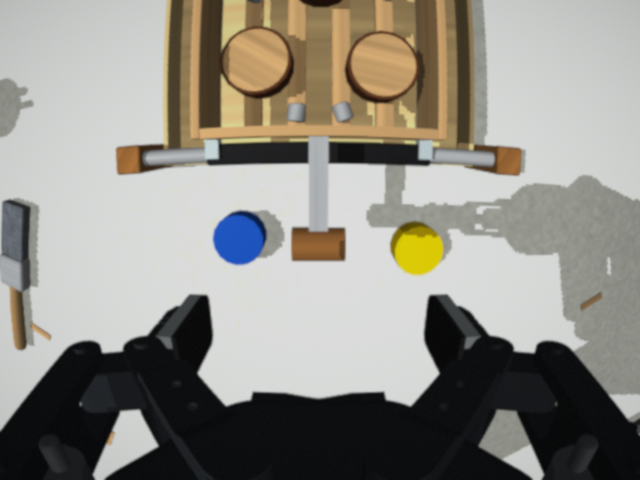

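The wrist view shows the handle at (318,244), centred between the fingers, with two rod ends at (297,112) and (343,112). I'll descend and grip.

Emit:
servo_tool --rows '[[[2,0,30],0,1],[[2,0,60],0,1],[[2,0,90],0,1],[[2,0,111],0,1],[[2,0,111],0,1],[[2,0,111],0,-0.1],[[2,0,111],0,-0.4],[[2,0,111],0,-0.6]]' --force 40

```text
t: 2.15
tcp_pos: [0.4639, 0.0011, 0.2537]
tool_rot: [1.0, -0.002, 0.0, 0.0]
force: [0.7, 0.5, -0.6]
finger_gap: 0.513
```

Emit:
servo_tool --rows '[[[0,0,0],0,-1],[[0,0,0],0,-1],[[0,0,0],0,-1]]'

```text
t: 2.45
tcp_pos: [0.4639, 0.0011, 0.2543]
tool_rot: [1.0, -0.002, 0.001, 0.0]
force: [-1.1, 0.5, 5.4]
finger_gap: 0.393
```

Run:
```python
from h import *
s=sense(); print(s['t'],s['tcp_pos'],s['force'],s['finger_gap'])
a=snap('wrist')['image']; b=snap('side')['image']
cv2.imwrite('pics/g1.png',np.hstack([cv2.resize(a,(400,300)),cv2.resize(b[180:330,230:430],(400,300))]))
```

```text
2.45 [0.46391483 0.00109527 0.25429305] [-1.135961    0.54349793  5.36239724] 0.39258254871144266
```

View pics/g1.png

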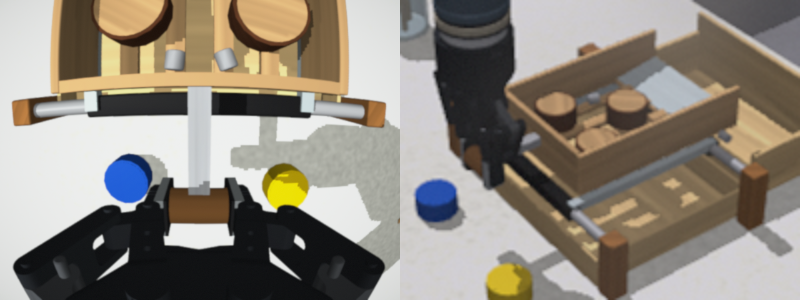

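The roller is held (gap about 33.4 mm). Now I'll shake.

Emit:
servo_tool --rows '[[[0,25,0],0,-1],[[0,0,0],0,-1],[[0,-25,0],0,-1],[[0,0,0],0,-1],[[0,25,0],0,-1],[[0,0,0],0,-1],[[0,-25,0],0,-1],[[0,0,0],0,-1]]'

```text
t: 3.35
tcp_pos: [0.4638, 0.0052, 0.2544]
tool_rot: [1.0, 0.0, 0.001, -0.001]
force: [0.6, 0.6, 0.9]
finger_gap: 0.388
```

Emit:
servo_tool --rows '[[[0,25,0],0,-1],[[0,0,0],0,-1],[[0,-25,0],0,-1],[[0,0,0],0,-1],[[0,25,0],0,-1],[[0,0,0],0,-1],[[0,-25,0],0,-1],[[0,0,0],0,-1]]'

```text
t: 4.15
tcp_pos: [0.4636, 0.009, 0.2544]
tool_rot: [1.0, 0.002, 0.001, -0.002]
force: [0.1, 0.2, 2.2]
finger_gap: 0.39
```

Run:
```python
from h import *
s=sense(); print(s['t'],s['tcp_pos'],s['force'],s['finger_gap'])
a=snap('wrist')['image']; b=snap('scene')['image']
cv2.imwrite('pics/s1.png',np.hstack([cv2.resize(a[0:240,140:500],(450,300)),cv2.resize(b[200:340,220:390],(350,300))]))
```

```text
4.15 [0.46363456 0.00896648 0.25437543] [0.09555482 0.1612711  2.19315301] 0.38959445133267007
```

View pics/s1.png

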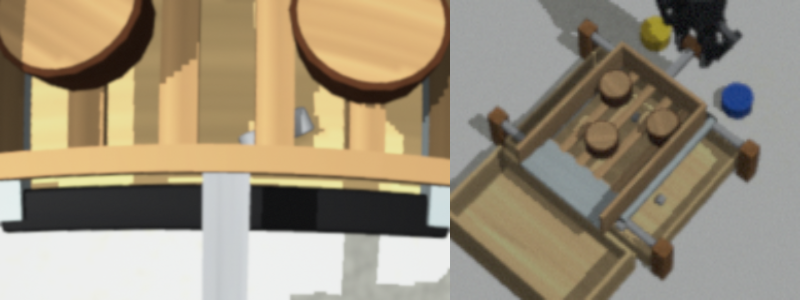

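Wrist crop: rod ends appear to be down in the slots, at (245,138) and (303,122). Scene crop: one rod end is in the tray at (660,200). I'll shake once more, re-centre, and check the heights by depth.

Emit:
servo_tool --rows '[[[0,33,0],0,-1],[[0,8,0],0,-1],[[0,-17,0],0,-1],[[0,8,0],0,-1],[[0,33,0],0,-1],[[0,8,0],0,-1],[[0,-17,0],0,-1],[[0,8,0],0,-1]]'

```text
t: 5.05
tcp_pos: [0.4636, 0.0006, 0.2544]
tool_rot: [1.0, 0.002, 0.001, -0.002]
force: [-0.2, 1.3, 0.9]
finger_gap: 0.39
```

Emit:
servo_tool --rows '[[[0,29,0],0,-1],[[0,4,0],0,-1],[[0,-21,0],0,-1],[[0,4,0],0,-1],[[0,29,0],0,-1],[[0,4,0],0,-1],[[0,4,0],0,-1],[[0,4,0],0,-1]]'

```text
t: 5.85
tcp_pos: [0.4636, -0.0031, 0.2544]
tool_rot: [1.0, 0.001, 0.001, -0.002]
force: [-0.2, 0.1, 1.1]
finger_gap: 0.389
```

```bash
cat >> h.py <<'E'
def fish(s):
    h,w=s['z_map'].shape; f=h/2/np.tan(np.radians(s['vertical_fov'])/2); z=s['z_map']
    v,u=np.mgrid[:h,:w]; a=u-s['cx']; b=v-s['cy']; r=np.hypot(a,b)+1e-9; k=np.tan(np.minimum(r/f,1.5))/r
    return (np.stack([a*k*z,b*k*z,z,np.ones_like(z)],-1)@np.array(s['cam_to_world']).T)[...,:3]
def bits():
    for n in('wrist','scene','side'):
        s=snap(n); P=fish(s) if n=='wrist' else cloud(s); x,y,z=P[...,0],P[...,1],P[...,2]
        hsv=cv2.cvtColor(s['image'],cv2.COLOR_BGR2HSV)
        m=((hsv[...,1]<75)&(hsv[...,2]>60)&(x>.518)&(x<.71)&(abs(y)<.128)&(z<.11)&(z>.003)).astype('uint8')
        nb,lab,st,ce=cv2.connectedComponentsWithStats(m)
        for i in range(1,nb):
            if 6<st[i,4]<400: print(n,ce[i].round(),st[i,2:],np.median(P[lab==i],0).round(3))
        cv2.imwrite(f'pics/last_{n}.png',s['image'])
E
python3 - <<'E'
from h import *
s=sense(); print(s['t'],s['tcp_pos'],s['force'])
bits()
a=cv2.imread('pics/last_wrist.png');b=cv2.imread('pics/last_scene.png');c=cv2.imread('pics/last_side.png')
cv2.imwrite('pics/s2.png',np.vstack([np.hstack([cv2.resize(a[0:130,180:460],(400,186)),cv2.resize(b[215:315,235:390],(400,258))[:186]]),np.hstack([cv2.resize(b[205:335,230:390],(400,325)),cv2.resize(c[200:320,280:428],(400,325))])]))
E
```

```text
5.85 [ 0.46359141 -0.00314246  0.25444209] [-0.16909036  0.10001997  1.08232223]
wrist [480.  96.] [  8  58 341] [ 0.554 -0.076  0.064]
wrist [321. 109.] [ 23  13 227] [ 0.549 -0.005  0.016]
wrist [214. 144.] [ 8  2 14] [0.53  0.06  0.004]
scene [294. 220.] [ 8  8 28] [ 0.523 -0.117  0.063]
scene [279. 274.] [ 39  52 373] [ 0.696 -0.024  0.078]
scene [251. 261.] [ 7  7 33] [ 0.705 -0.119  0.062]
scene [281. 264.] [ 5  5 13] [ 0.642 -0.065  0.012]
scene [322. 293.] [ 6  6 21] [0.633 0.084 0.013]
side [350. 240.] [15  9 53] [ 0.642 -0.032  0.095]
side [302. 238.] [ 4  5 15] [0.583 0.066 0.071]
side [297. 251.] [ 9 10 59] [ 0.527 -0.006  0.104]
side [358. 280.] [ 8  8 42] [ 0.634 -0.072  0.013]
```

View pics/s2.png

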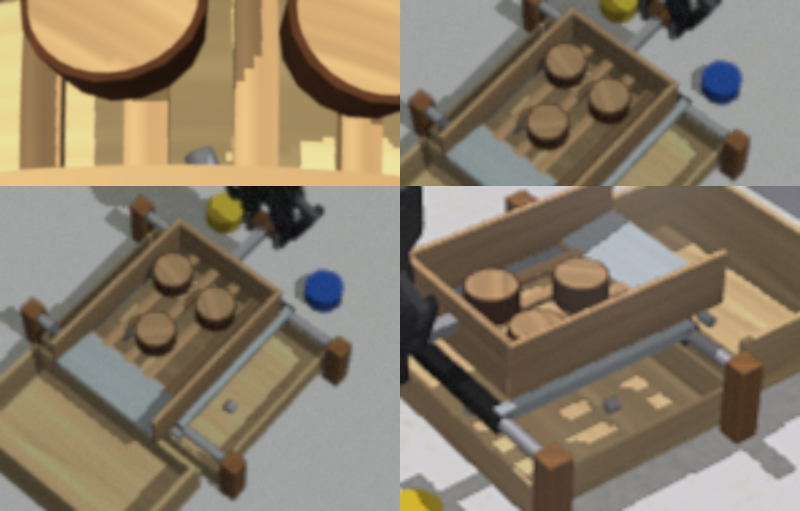

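Three rod ends are confirmed in the tray by depth: (0.549,−0.005), (0.633,0.084) and (0.637,−0.068), all at z≈0.015. The fourth is hidden. I'll shake again and look with the carriage held at each end.

Emit:
servo_tool --rows '[[[0,21,0],0,-1],[[0,-4,0],0,-1],[[0,-29,0],0,-1],[[0,-4,0],0,-1],[[0,21,0],0,-1],[[0,-4,0],0,-1],[[0,-27,0],0,-1],[[0,-27,0],0,-1]]'

```text
t: 6.8
tcp_pos: [0.4637, 0.0249, 0.2545]
tool_rot: [1.0, 0.002, 0.002, -0.002]
force: [0.5, 0.2, -1.0]
finger_gap: 0.385
```

Run:
```python
from h import *
s=sense(); print(s['t'],s['tcp_pos']); bits()
import os
for n in('wrist','scene','side'): os.rename(f'pics/last_{n}.png',f'pics/L_{n}.png')
```

```text
6.8 [0.46369456 0.02489692 0.25446614]
wrist [480.  96.] [  7  57 349] [ 0.554 -0.048  0.064]
wrist [377. 111.] [ 7 13 67] [ 0.549 -0.008  0.015]
wrist [112. 146.] [8 1 8] [0.532 0.096 0.109]
wrist [531. 156.] [25  4 43] [ 0.529 -0.114  0.005]
scene [297. 222.] [15 11 56] [ 0.522 -0.1    0.064]
scene [332. 238.] [4 4 7] [0.52  0.024 0.104]
scene [287. 280.] [ 40  53 374] [0.697 0.004 0.078]
scene [254. 264.] [16 13 76] [ 0.705 -0.106  0.063]
side [316. 211.] [6 5 9] [0.644 0.093 0.105]
side [296. 232.] [ 6  6 26] [0.586 0.095 0.072]
side [290. 244.] [10  9 58] [0.527 0.021 0.103]
side [358. 280.] [ 7  7 40] [ 0.636 -0.071  0.013]
```

Emit:
servo_tool --rows '[[[0,25,0],0,-1],[[0,48,0],0,-1],[[0,48,0],0,-1]]'

```text
t: 7.25
tcp_pos: [0.4636, -0.027, 0.2544]
tool_rot: [1.0, -0.0, 0.001, -0.001]
force: [-2.1, -0.7, 2.7]
finger_gap: 0.394
```

Run:
```python
from h import *
s=sense(); print(s['t'],s['tcp_pos']); bits()
r=[]
for p in('L','last'):
    a=cv2.imread(f'pics/{p}_wrist.png');b=cv2.imread(f'pics/{p}_scene.png');c=cv2.imread(f'pics/{p}_side.png')
    r.append(np.hstack([cv2.resize(a[0:150,190:450],(290,300)),cv2.resize(b[210:320,235:385],(255,300)),cv2.resize(c[200:320,280:428],(255,300))]))
cv2.imwrite('pics/s3.png',np.vstack(r))
```

```text
7.25 [ 0.46359748 -0.02698313  0.25442033]
wrist [479.  99.] [  7  53 335] [ 0.553 -0.1    0.064]
wrist [209. 145.] [11  2 16] [0.53  0.038 0.005]
wrist [404. 145.] [16  4 43] [ 0.529 -0.078  0.005]
wrist [512. 149.] [14  2 14] [ 0.53  -0.099  0.097]
wrist [180. 151.] [7 1 7] [0.528 0.033 0.067]
scene [273. 269.] [ 40  51 374] [ 0.697 -0.048  0.078]
scene [310. 255.] [4 3 7] [ 0.56  -0.021  0.011]
scene [322. 293.] [ 5  6 24] [0.634 0.084 0.012]
side [329. 210.] [ 5  4 11] [0.701 0.124 0.067]
side [358. 227.] [ 42  34 386] [0.698 0.013 0.082]
side [335. 231.] [ 25  11 103] [0.661 0.045 0.068]
side [310. 242.] [ 9  6 31] [0.59  0.046 0.068]
side [352. 247.] [12  7 37] [ 0.628 -0.056  0.096]
side [304. 256.] [ 9 10 57] [ 0.526 -0.029  0.103]
side [304. 283.] [4 4 7] [ 0.541 -0.005  0.007]
```

View pics/s3.png

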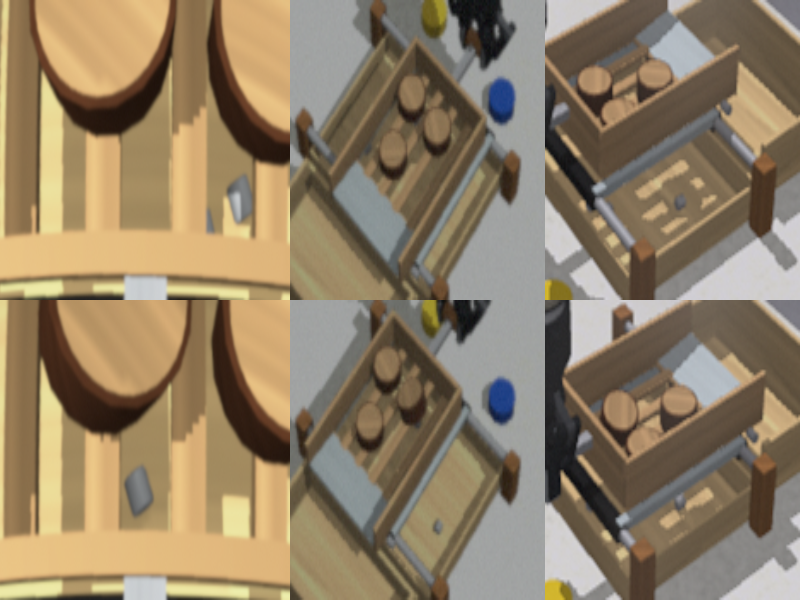

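In the L view, wrist bits appear at about (378,111) and (403,99). I need the height of each by depth, so I'll probe this end first, then the other.

```bash
cat >> h.py <<'E'
def probe(u,v,k=5):
    s=snap('wrist'); P=fish(s)
    for dv in range(-12,13,6): print([tuple(P[v+dv,u+du].round(3).tolist()) for du in range(-12,13,6)])
E
python3 -c "
from h import *
probe(314,95)"
```

```text
[(0.565, -0.015, 0.004), (0.565, -0.019, 0.005), (0.565, -0.022, 0.005), (0.563, -0.026, 0.016), (0.565, -0.029, 0.005)]
[(0.562, -0.015, 0.004), (0.56, -0.019, 0.015), (0.56, -0.022, 0.016), (0.56, -0.026, 0.015), (0.56, -0.029, 0.014)]
[(0.558, -0.015, 0.003), (0.557, -0.019, 0.013), (0.556, -0.022, 0.016), (0.556, -0.026, 0.016), (0.529, -0.025, 0.224)]
[(0.554, -0.015, 0.005), (0.554, -0.019, 0.005), (0.553, -0.022, 0.015), (0.553, -0.026, 0.017), (0.553, -0.029, 0.015)]
[(0.551, -0.015, 0.004), (0.551, -0.019, 0.004), (0.55, -0.022, 0.012), (0.551, -0.026, 0.005), (0.551, -0.029, 0.004)]
```

Emit:
servo_tool --rows '[[[0,-25,0],0,-1],[[0,-50,0],0,-1],[[0,-52,0],0,-1],[[0,-52,0],0,-1]]'

```text
t: 7.85
tcp_pos: [0.4638, 0.0285, 0.2545]
tool_rot: [1.0, 0.002, 0.002, -0.002]
force: [0.9, 0.3, -1.5]
finger_gap: 0.389
```

```bash
python3 -c "
from h import *
print(sense()['tcp_pos'])
probe(403,99); probe(378,111)
P=cloud(snap('side')); 
"
```

```text
[0.46376356 0.02849439 0.25448844]
[(0.565, -0.014, 0.004), (0.565, -0.017, 0.005), (0.565, -0.021, 0.005), (0.565, -0.025, 0.004), (0.564, -0.026, 0.013)]
[(0.561, -0.014, 0.005), (0.561, -0.017, 0.005), (0.56, -0.019, 0.014), (0.56, -0.022, 0.016), (0.56, -0.026, 0.016)]
[(0.557, -0.014, 0.005), (0.558, -0.018, 0.003), (0.556, -0.019, 0.014), (0.556, -0.022, 0.016), (0.556, -0.025, 0.018)]
[(0.554, -0.014, 0.004), (0.554, -0.017, 0.004), (0.554, -0.021, 0.004), (0.553, -0.022, 0.014), (0.553, -0.025, 0.018)]
[(0.55, -0.013, 0.006), (0.55, -0.017, 0.005), (0.55, -0.021, 0.004), (0.55, -0.023, 0.013), (0.551, -0.029, 0.004)]
[(0.547, 0.01, 0.078), (0.547, 0.007, 0.078), (0.557, -0.006, 0.005), (0.557, -0.01, 0.004), (0.557, -0.014, 0.004)]
[(0.545, 0.01, 0.079), (0.545, 0.007, 0.078), (0.552, -0.005, 0.015), (0.553, -0.01, 0.005), (0.554, -0.014, 0.004)]
[(0.543, 0.01, 0.078), (0.543, 0.007, 0.079), (0.549, -0.005, 0.016), (0.549, -0.009, 0.014), (0.55, -0.014, 0.005)]
[(0.537, 0.015, 0.122), (0.537, 0.013, 0.122), (0.537, 0.012, 0.121), (0.537, 0.01, 0.123), (0.546, -0.014, 0.005)]
[(0.535, 0.015, 0.122), (0.535, 0.013, 0.122), (0.535, 0.012, 0.123), (0.535, 0.01, 0.122), (0.535, 0.008, 0.122)]
```

All four rod ends are in the tray at z≈0.015: (0.556,−0.024), (0.549,−0.004), (0.634,0.084) and (0.637,−0.070). I'll centre the carriage and begin tipping along the hinge arc.

Emit:
servo_tool --rows '[[[0,14,0],0,-1],[[0,27,0],0,-1],[[0,27,0],0,-1],[[0,27,0],0,-1]]'

```text
t: 8.4
tcp_pos: [0.4636, -0.0007, 0.2544]
tool_rot: [1.0, 0.0, 0.001, -0.002]
force: [-1.0, -1.0, 1.3]
finger_gap: 0.388
```

Emit:
servo_tool --rows '[[[2,0,-13],0,-1],[[4,0,-25],0,-1],[[7,0,-38],0,-1],[[11,0,-50],0,-1],[[15,0,-62],0,-1],[[20,0,-74],0,-1],[[25,0,-86],0,-1],[[31,0,-97],0,-1]]'

```text
t: 9.2
tcp_pos: [0.4948, -0.0009, 0.3514]
tool_rot: [1.0, 0.001, 0.001, -0.001]
force: [4.6, -1.0, -7.4]
finger_gap: 0.386
```

Emit:
servo_tool --rows '[[[7,0,-11],0,-1],[[14,0,-22],0,-1],[[21,0,-32],0,-1],[[29,0,-42],0,-1],[[38,0,-52],0,-1],[[47,0,-61],0,-1],[[56,0,-69],0,-1],[[66,0,-77],0,-1]]'

```text
t: 10.0
tcp_pos: [0.5599, -0.0009, 0.4271]
tool_rot: [1.0, 0.002, -0.001, -0.002]
force: [0.2, -0.9, -5.1]
finger_gap: 0.39
```

Emit:
servo_tool --rows '[[[10,0,-8],0,-1],[[21,0,-15],0,-1],[[32,0,-21],0,-1],[[43,0,-27],0,-1],[[54,0,-32],0,-1],[[54,0,-32],0,-1],[[54,0,-32],0,-1],[[54,0,-32],0,-1]]'

```text
t: 10.8
tcp_pos: [0.6131, -0.0007, 0.4585]
tool_rot: [1.0, 0.002, -0.003, -0.001]
force: [-3.2, -1.4, 2.9]
finger_gap: 0.387
```

Run:
```python
from h import *
s=sense(); print(s['t'],s['tcp_pos'],s['force'])
a=snap('scene')['image']; b=snap('side')['image']
cv2.imwrite('pics/t1.png',np.hstack([cv2.resize(a[200:360,200:390],(400,337)),cv2.resize(b[130:330,230:467],(400,337))]))
```

```text
10.8 [ 0.61310785 -0.00070038  0.45851391] [-3.17968963 -1.44294263  2.88164733]
```

View pics/t1.png

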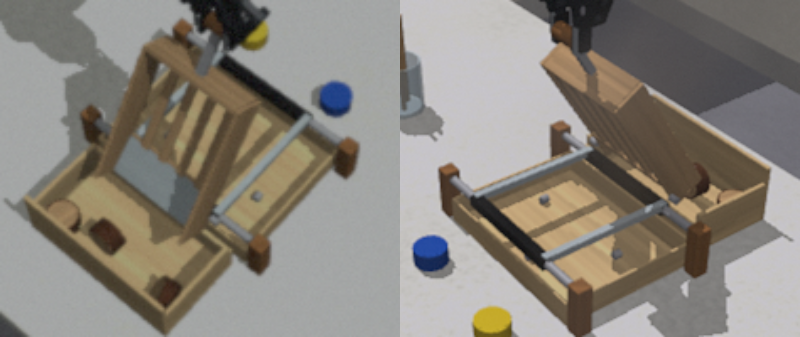

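All three discs are in the box: scene crop (62,215), (107,235) and (167,290). I'll lower the basket along the same arc.

Emit:
servo_tool --rows '[[[-9,0,2],0,-1],[[-20,0,8],0,-1],[[-31,0,15],0,-1],[[-42,0,22],0,-1],[[-52,0,30],0,-1],[[-62,0,38],0,-1],[[-71,0,46],0,-1],[[-81,0,55],0,-1]]'

```text
t: 11.7
tcp_pos: [0.5327, -0.0008, 0.4042]
tool_rot: [1.0, 0.002, 0.002, -0.002]
force: [4.5, 1.4, -4.8]
finger_gap: 0.386
```

Emit:
servo_tool --rows '[[[-9,0,11],0,-1],[[-17,0,21],0,-1],[[-24,0,31],0,-1],[[-31,0,42],0,-1],[[-38,0,53],0,-1],[[-44,0,64],0,-1],[[-49,0,76],0,-1],[[-54,0,88],0,-1]]'

```text
t: 12.5
tcp_pos: [0.4777, -0.0004, 0.3156]
tool_rot: [1.0, 0.001, 0.002, -0.002]
force: [-3.0, -0.3, 0.8]
finger_gap: 0.394
```

Emit:
servo_tool --rows '[[[-4,0,12],0,-1],[[-8,0,24],0,-1],[[-11,0,37],0,-1],[[-13,0,49],0,-1],[[-14,0,56],0,-1],[[-15,0,61],0,-1],[[-15,0,62],0,-1],[[-15,0,62],0,-1]]'

```text
t: 13.3
tcp_pos: [0.4627, -0.0001, 0.2564]
tool_rot: [1.0, 0.001, 0.003, -0.002]
force: [-5.9, -0.8, 25.8]
finger_gap: 0.385
```

The basket is on its stop (26 N upward). I'll release it and retreat upward.

Emit:
servo_tool --rows '[[[0,0,0],0,-1],[[0,0,0],0,0],[[0,0,0],0,0.5],[[0,0,0],0,1],[[0,0,0],0,1],[[0,0,0],0,1],[[0,0,-20],0,1],[[0,0,-50],0,1]]'

```text
t: 14.1
tcp_pos: [0.4619, -0.0002, 0.3054]
tool_rot: [1.0, 0.001, 0.001, -0.002]
force: [0.9, 0.5, 0.1]
finger_gap: 1.004
```

Emit:
servo_tool --rows '[[[0,0,-30],0,1],[[0,0,-60],0,1],[[0,0,-90],0,1],[[0,0,-90],0,1],[[0,0,-90],0,1],[[0,0,-90],0,1],[[0,0,-90],0,1],[[0,0,-90],0,1]]'

```text
t: 14.9
tcp_pos: [0.4616, -0.0006, 0.3943]
tool_rot: [1.0, 0.001, -0.001, -0.003]
force: [0.5, -0.2, 0.4]
finger_gap: 0.999
```

Run:
```python
from h import *
s=sense(); print(s['t'],s['tcp_pos'],s['force'],s['finger_gap'])
S=snap('scene');T=snap('side'); a=S['image']; b=T['image']
for c in(S,T):
    P=cloud(c); x,y,z=P[...,0],P[...,1],P[...,2]
    m=(x>.44)&(x<.482)&(abs(y)<.05)&(z>.08)&(z<.16); print('handle',m.sum(),np.percentile(P[m],[2,50,98],axis=0).round(3).tolist())
    hsv=cv2.cvtColor(c['image'],cv2.COLOR_BGR2HSV)
    Q=P[(x>.74)&(x<.845)&(abs(y)<.11)&(z>.015)]; print('box',len(Q),np.percentile(Q,[0,100],axis=0).round(3).tolist())
bits()
a=cv2.resize(a[190:360,200:390],(400,358)); b=cv2.resize(b[150:330,250:451],(400,358))
cv2.imwrite('pics/f1.png',np.hstack([a,b]))
```

```text
14.9 [ 0.46158999 -0.00060038  0.39429125] [ 0.51887619 -0.17705377  0.41069252] 0.9985659382071278
handle 111 [[0.454, -0.016, 0.091], [0.468, 0.003, 0.107], [0.481, 0.017, 0.116]]
box 614 [[0.74, -0.11, 0.015], [0.841, 0.11, 0.123]]
handle 223 [[0.451, -0.018, 0.094], [0.46, -0.005, 0.107], [0.48, 0.018, 0.114]]
box 739 [[0.74, -0.106, 0.015], [0.845, 0.11, 0.123]]
wrist [393.  34.] [ 11  15 145] [ 0.635 -0.07   0.015]
wrist [235.  39.] [ 8 14 90] [0.628 0.078 0.015]
wrist [350. 113.] [ 5 11 43] [ 0.556 -0.029  0.015]
wrist [324. 123.] [ 15  13 143] [ 0.546 -0.005  0.015]
wrist [319. 147.] [ 21  19 371] [ 0.524 -0.     0.105]
scene [294. 220.] [ 9  8 30] [ 0.523 -0.114  0.065]
scene [281. 272.] [ 42  63 398] [ 0.695 -0.028  0.078]
scene [310. 254.] [ 4  5 17] [ 0.56  -0.024  0.014]
scene [251. 261.] [ 8  8 34] [ 0.705 -0.115  0.063]
scene [322. 293.] [ 5  6 24] [0.633 0.083 0.012]
side [280. 234.] [ 2 11 16] [0.531 0.071 0.101]
side [274. 243.] [22 13 81] [0.523 0.08  0.068]
side [297. 250.] [ 9 10 57] [ 0.527 -0.003  0.104]
side [358. 280.] [ 8  8 40] [ 0.636 -0.071  0.013]
side [304. 283.] [4 4 7] [ 0.541 -0.006  0.009]
```

View pics/f1.png

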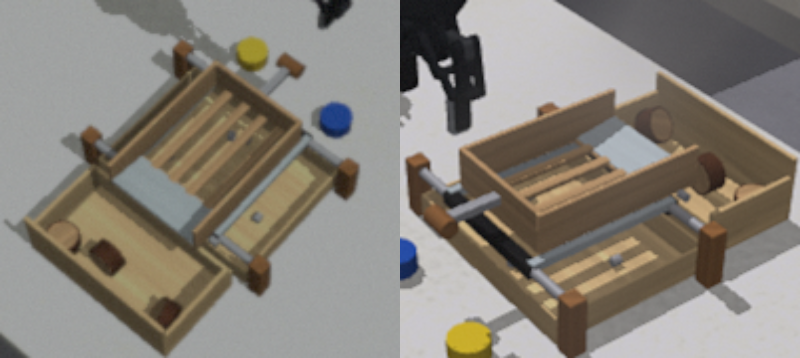

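Run:
```python
from h import *
S=snap('scene'); P=cloud(S)
for u,v in((62,235),(107,255),(167,308)):
    U=int(200+u*190/400); V=int(190+v*170/358); q=P[V-4:V+5,U-4:U+5].reshape(-1,3); print(U,V,np.median(q,0).round(3),q[:,2].max().round(3))
x,y,z=P[...,0],P[...,1],P[...,2]
for lo,hi in((.742,.76),(.76,.8),(.8,.84)):
    m=(x>lo)&(x<hi)&(abs(y)<.11); print(lo,np.nanmax(z[m]).round(3))
```

```text
229 301 [nan nan nan] nan
250 311 [nan nan nan] nan
279 336 [0.818 0.089 0.049] 0.059
0.742 0.118
0.76 0.058
0.8 0.06
```

```bash
python3 -c "
from station import *
print(sign_off())"
```

```text
the job is handed in; nothing more can be done
None
```

I pinched the handle on its flat ends, shook the carriage about ±25 mm, tipped the basket to about 1.04 rad, lowered it onto its stop, let go and backed off. The job was handed in at about 15 s; sign-off gives no verdict.

- **Rod ends:** before tipping, depth readings put all four in the catch tray at z ≈ 0.015. They read the same at the end.
- **Discs:** all three are in the box. Nothing inside it beyond x = 0.76 stands higher than about 60 mm. Two look to be standing on edge, and none had moved between the picture at full tip and the last one.
- **Basket:** the handle is back at its starting pose, at the height measured at the start.
- **Gripper:** it is open, about 140 mm above its grip height, with no outside force showing.
- **Bystanders:** I did not re-measure the brush, log or jar, but the arm never went near them.
- **Checks that failed or disagreed:**
  - My last point-by-point depth check of the discs gave a reading for only one of the three, so the other two rest on the pictures and the 60 mm limit.
  - A 118 mm reading just inside the box's near edge (x 0.742–0.76) is probably the basket's lip. I did not confirm that.

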